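# Trip test of a workshop bench's residual-current unit

### The arm

A 7-joint arm with a two-finger parallel gripper is mounted at the origin on the work surface. World frame = base frame: x ahead of the robot, y to its left, z up, the work surface at z = 0. Lengths are in mm, angles in rad, forces in N, time in s.
With the tool pointing down it reaches from about 425 to 1025 mm from the base axis. Payload 9.4 kg.
Tool frame: the origin (TCP) lies at the very end of the fingers, on their centre line; the grasp point (between the pads) lies 19 mm behind it; z points along the fingers, y is the direction in which the jaws open and shut (so a half turn about z gives the same grasp; the last joint's range is limited). The gripper opens to 85 mm and grips with 20 to 120 N. Pads are 22 mm wide; open, the fingers measure 114 mm over their backs; the gripper's body (76 mm by 85 mm) begins 54 mm behind the grasp point. The pads swing forward as they close: fully open they stand 13 mm farther back than shut.
Start: joints at [-1.38, 0.599, -0.003, 1.599, 0.002, 0.943, -0.08], TCP at [191.848, 699.155, 200.775] pointing down, gripper open.
Joint ranges: [-2.57, 2.57], [-0.35, 1.97], [-1.29, 1.29], [0.11, 2.56], [-1.05, 4.19], [0.11, 1.86], [-2.63, 2.63]. Speed limits (rad/s): [2.22, 2.22, 3.01, 3.01, 3.14, 3.14, 3.14].

### API

Orientations are given as a unit quaternion [x, y, z, w].
In Python, from plant import manip, capture, camera_params, finish_job gives the robot as it stands.
- The arm moves only by the shell command python3 -m jog 'ROWS' [FORCE]. ROWS is JSON, a list of rows, each a list of 3 entries, a list of its own where there are three numbers: the shift along the tool's x, y, z in m, then the turn, a rotation vector about the tool's x, y, z in rad, then the finger opening in m, from 0 to 0.0854. A call has 1 to 20 rows; each row shifts and turns the commanded pose from where the row before left it, along the tool's axes as they then stand; what a row does not reach is not made up. A row lasts 1/8 s, in which the tool goes at most 62.5 mm and 10.7 degrees, less where a joint would pass 70% of its speed; a pose out of reach is approached as far as the arm can. A call with a gripper value outside its range is refused whole. The fingers move at their own pace and stop on an object; FORCE is the grip in N (left out, the last holds). Time passes only in rows, so rows that do not move let the fingers close. It gives the time, the measured TCP pose, the force and the opening at its end, in the units of the state.
- manip.read_state(): the state, without advancing time (a new reading comes with each control period).
- capture(name): name is "scene" or "side" or "wrist"; returns (picture, depth): 384x512x3 uint8, red, green, blue; 384x512 float32, mm along the optical axis (not along the pixel's ray), 0 where there is no reading.
- camera_params(name): a dict with "fx", "fy", "cx", "cy" (pixels), "position" and "attitude" of the camera in the world. Camera axes: x right, y up, looking along -z (the intrinsics and any distortion apply to the point x, -y, -z); pixel columns grow to the right and rows downward; lengths in mm; the calibration is good to about 2 mm. A picture is of the moment at which its call begins: read the wrist's pose just before it. camera_params takes no time and is no camera call; for the wrist camera it gives the pose at the moment of the call.
- finish_job(): hands the job in, once; it reports no verdict.
The state is a dict: "clock": time; "qpos": joint angles; "joint_velocities": joint speeds; "joint_torque": joint torques, N m; "position": TCP position; "tcp_rot": TCP orientation; "force": force on the tool from outside, world axes, zero at the start; "torque": the same for the moment, N m; "gripper_width": finger opening in mm.
Only numpy, scipy, OpenCV 4.12 (cv2) and the standard library are available. Lean on these libraries where they do the work, as an engineer would, in place of code of your own. Each camera call takes 0.05 s, during which the arm holds its last target.

### The job

Do the routine trip test on the bench supply panel: gently press the test button of the residual-current unit and keep it in until the unit's wide lever drops, then lift that lever back up until it catches and stays up by itself. Feel your way: the button's height is not known beforehand and the panel must not be pushed hard. Leave the two narrow breaker levers up and the tools and parts on the bench where they are.

Things in the scene. Friction and masses are not known exactly. Their poses are not given: they have to be found in the camera images.
- panel: Grey fixed bench supply panel, 190 deep x 300 wide x 150 high mm. Origin at the underside, below the middle of its sloped face; x points level away from the operator, y left, z up. The face rises at 25 degrees from level and looks at the robot. Two modules sit on it side by side, 130 mm apart; which is left and which right varies.
- lamp_mid (a point): Middle of the axis of a strip lamp above the face (tube of 24 mm diameter, 330 mm long, parallel to panel y, on end posts), at panel x +10, z 280 mm. It stops a tool coming straight down on the modules: tilt the tool square to the face.
- rcd: Residual-current unit: white plate 110 (up the slope) x 120 (across) mm, with one wide black lever and one round black button. Origin in the middle of the plate's outer surface; z points squarely out of the face (25 degrees from vertical, towards the robot), x up the slope, y to the left across the face. Button left, lever right. Neither it nor the panel may be pushed with over 40 N.
- button_axis (a point): Point on the plate's surface on the test button's axis: rcd x 0, y +30, z 0 mm. Button of 20 mm diameter in a collar 30 mm across, 4 mm high; pressed along rcd -z. A hidden set screw puts its resting head anywhere from 12 to 22 mm above the plate. From rest it travels 10 mm against a spring (2.5 N, rising to 7.5 N at the hard stop) and trips the lever after 5 to 7 mm.
- test_button (a joint): How far the button is pushed in from its own rest (m): 0 out, 0.010 bottomed. Says nothing about where the head rests. It dips by itself and comes back as the lever is re-latched.
- lever_pivot (a point): Middle of the lever's hinge: rcd x -5, y -30, z +2 mm. The hinge line is parallel to rcd y.
- trip_lever (a joint): Lever angle (rad): 0 up, latched, leaning 35 degrees up the slope from the plate's normal; 1.22 dropped, 35 degrees down the slope. Sprung downwards; pushing it does not trip it. To re-latch push its lower side up the slope, past 0 to the stop at -0.06, with the button released; it then stays at about 0. Takes 1 to 2 N at first, about 10 N midway.
- lever_tip (a point): End of the lever, on its centre line, 60 mm from the hinge. The lever is a flat black paddle 30 wide (along rcd y) x 10 thick x 60 long mm.
- breaker: Twin breaker module beside the residual-current unit: same white plate, no button, two narrow levers (16 wide, 32 mm long). Not to be operated. Origin and axes as for rcd.
- breaker_l (a joint): Left narrow lever (rad): 0 up, 1.22 down; stays where it is put. Starts up at 0.
- breaker_r (a joint): Right narrow lever, the same.
- sprocket: Loose steel sprocket, 68 mm diameter, 14 mm high, lying in front of the panel. Origin under its centre.
- spanner: Loose steel spanner, 150 mm, lying in front of the panel. Origin under its middle.
- oil: Small oil bottle, 44 mm diameter, 110 mm high, standing left of the panel. Origin under its centre.
- grease: Grease jar, 72 mm diameter, 55 mm high, right of the panel. Origin under its centre.
- hub: Aluminium wheel hub, 44 mm diameter, 62 mm high, standing in front of the panel, on its left. Origin under its centre.
- driver: Screwdriver, 190 mm, lying on the left. Origin under its middle.
- bitbox: Open blue tray 120 x 160 x 50 mm on the right. Origin under its centre.

How it is judged (in metres and radians):
On the way, in this order (a step that is already met when the one before it is completed fails the run):
1. the test button is held in (more than 3 mm) with the wide lever dropped (past 1.0 rad) (value of joint test_button above 0.003 m and value of joint trip_lever above 1 rad), for 0.05 s.
2. the wide lever is back up (within 0.1 rad) and the button is out (under 2 mm) (value of joint trip_lever below 0.1 rad and value of joint test_button below 0.002 m), for 0.2 s.
At the end, for the whole second after the job is handed in: The wide lever is latched up (within 0.1 rad of 0) with nothing holding it, the test button is out (under 2 mm), both narrow breaker levers are up (under 0.15 rad), every loose thing is within 30 mm of where it was and the oil bottle is upright (within 0.2 rad) (all of step 2 and value of joint trip_lever above -0.1 rad and value of joint each of breaker_l, breaker_r below 0.15 rad and distance of each of sprocket, spanner, oil, grease, hub, driver, bitbox from where it was at the start of the episode below 0.03 m and angle between oil's own z axis and vertical below 0.2 rad); the robot touches nothing.
It fails at once if the panel or its residual-current unit is pushed with more than 40 N (contact force between any of the arm, the fingers and rcd above 40 N or contact force between any of the arm, the fingers and panel above 40 N).
It fails at once if a narrow breaker lever is moved (more than 0.3 rad) (value of joint any of breaker_l, breaker_r above 0.3 rad).
It also fails if it takes over 48 s, if anything falls off the work surface, if the arm or the gripper's body presses on something with over 40 N, if the wrist force passes 120 N, or if a joint passes its speed limit or range.

## Working session

There is one attempt and no reset: what is moved stays moved. The work goes in short steps, Python scripts to look and compute and a shell command to move; the robot and the scene stay as the last step left them, time stands still between calls to the robot, and variables do not carry over. Pictures are saved under pics/ and viewed, and the job is handed in when it is done.

```bash
ls; mkdir -p pics
python3 - <<'E'
from plant import manip, capture, camera_params
import cv2, numpy as np
print(manip.read_state())
for n in ["scene","side","wrist"]:
    print(n,camera_params(n))
    p,d=capture(n); cv2.imwrite(f"pics/{n}0.png",p[:,:,::-1]); np.save(f"pics/{n}0.npy",d)
    import json; json.dump({k:np.array(v).tolist() for k,v in camera_params(n).items()},open(f"pics/{n}0.json","w"))
E
```

```text
pics
{'clock': 0.0, 'qpos': array([-1.37970152,  0.60012414, -0.00253337,  1.60017914,  0.00175917,
        0.94290649, -0.07980262]), 'joint_velocities': array([ 0.00215886, -0.00047298, -0.00165097,  0.00243135,  0.00089441,
        0.00112367,  0.00080516]), 'joint_torque': array([ 3.01367372e-04, -7.76482916e+01,  1.56515770e+00, -2.58004993e+01,
        1.24156731e-02,  8.91115400e-03, -1.05870035e-05]), 'position': array([191.71027766, 698.62078887, 199.90025677]), 'tcp_rot': array([ 1.33485830e-01,  9.91050393e-01, -8.06024259e-04, -4.80119251e-05]), 'force': array([ 0.42816056, -0.23675364,  0.28208931]), 'torque': array([ 0.01004222,  0.00501551, -0.00587448]), 'gripper_width': 85.64543101577736}
scene {'fx': 394.6468475531404, 'fy': 394.6468475531404, 'cx': 252.32599066915103, 'cy': 192.79778929506236, 'position': array([1527.55052015,  368.39915515, 1022.99436731]), 'attitude': array([0.23337862, 0.34926667, 0.75237577, 0.50742282])}
side {'fx': 475.42482203674564, 'fy': 475.42482203674564, 'cx': 251.2389716900126, 'cy': 191.30964780187855, 'position': array([-348.82879684, -312.76224835, 1087.93205345]), 'attitude': array([ 0.32817368, -0.23612722, -0.53735885,  0.74012934])}
wrist {'fx': 270.8402871233517, 'fy': 270.8402871233517, 'cx': 254.93004468530324, 'cy': 191.86914890873985, 'position': array([123.36350623, 717.20699013, 373.56664762]), 'attitude': array([-0.11427178, -0.08638475,  0.59992273,  0.78712919])}
```

View pics/scene0.png

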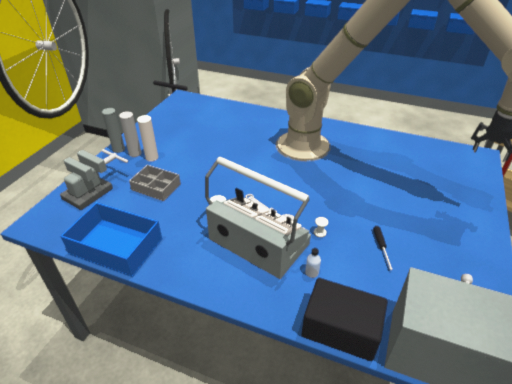

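View pics/side0.png

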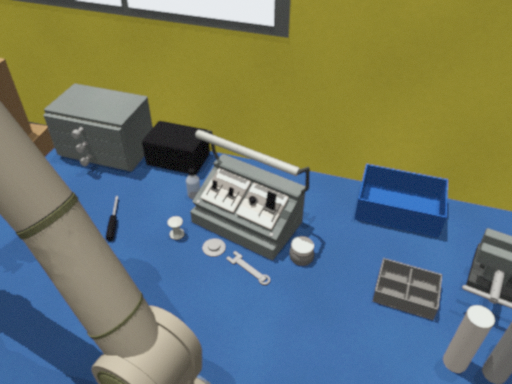

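View pics/wrist0.png

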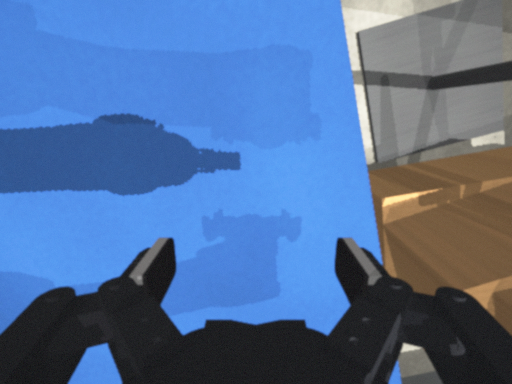

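The side view shows the panel at about (250,200): breaker on the left at (225,190), residual-current unit on the right with its button near (253,200) and lever near (270,200). The lamp lies above, from (200,135) to (300,168). I'll enlarge it and measure.

```bash
cat > h.py <<'E'
import numpy as np, cv2, json
from scipy.spatial.transform import Rotation as R
def load(n):
    return cv2.imread(f"pics/{n}.png")[:,:,::-1], np.load(f"pics/{n}.npy"), json.load(open(f"pics/{n}.json"))
def pts(d,c,u,v):
    z=d[v,u]; x=(u-c['cx'])/c['fx']*z; y=(v-c['cy'])/c['fy']*z
    return R.from_quat(c['attitude']).apply(np.stack([x,-y,-z],-1))+c['position']
def ray(c,u,v):
    return R.from_quat(c['attitude']).apply(np.stack([(u-c['cx'])/c['fx'],-(v-c['cy'])/c['fy'],-1.0],-1))
def onplane(c,u,v,p0,n):
    r=ray(c,u,v);o=np.array(c['position']); return o+r*(np.dot(p0-o,n)/np.dot(r,n))
def proj(c,P):
    q=R.from_quat(c['attitude']).inv().apply(np.atleast_2d(P)-c['position'])
    return np.stack([c['cx']+c['fx']*q[:,0]/-q[:,2], c['cy']-c['fy']*q[:,1]/-q[:,2]],-1)
E
python3 - <<'E'
from h import *
p,d,c=load("side0")
cv2.imwrite("pics/side0z.png",cv2.resize(p[120:270,180:330],None,fx=4,fy=4,interpolation=cv2.INTER_CUBIC)[:,:,::-1])
g=np.array(c['position'])
v,u=np.mgrid[0:384,0:512]; P=pts(d,c,u.ravel(),v.ravel()).reshape(384,512,3)
for uv in [(222,200),(240,207),(245,190),(285,200),(262,220),(240,225),(300,260),(250,152),(225,143),(280,162)]: print(uv,P[uv[1],uv[0]].round(1))
E
```

```text
(222, 200) [607.5  95.6 110.2]
(240, 207) [596.1  34.6 109.8]
(245, 190) [645.2  35.3 134.9]
(285, 200) [637.6 -90.3 137.2]
(262, 220) [565.7 -42.7 109.1]
(240, 225) [571.1  26.9  60.5]
(300, 260) [ 525.7 -170.2   24.3]
(250, 152) [634.9  15.4 289.9]
(225, 143) [652.3  95.  290.2]
(280, 162) [612.4 -76.  294.6]
```

View pics/side0z.png

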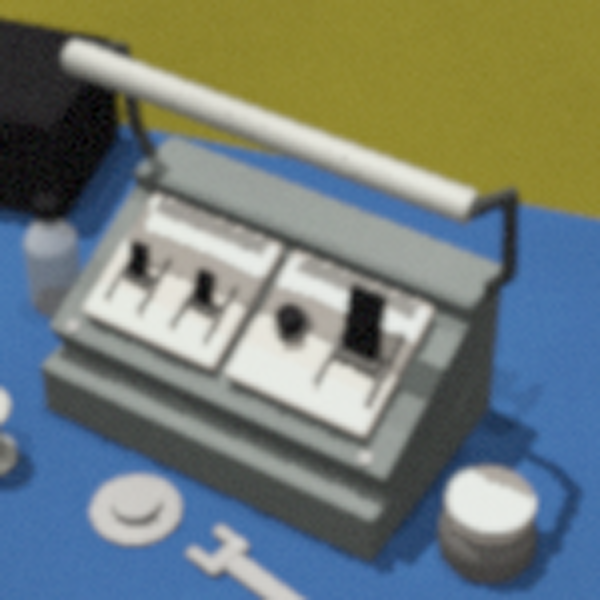

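Run:
```python
from h import *
for cam in ["side0"]:
    p,d,c=load(cam)
    hsv=cv2.cvtColor(np.ascontiguousarray(p),cv2.COLOR_RGB2HSV)
    # lamp axis from depth
    v,u=np.mgrid[120:270,180:330]; u=u.ravel();v=v.ravel()
    ok=d[v,u]>0; u,v=u[ok],v[ok]; P=pts(d,c,u,v); px=hsv[v,u].astype(int)
    w=(px[:,1]<60)&(px[:,2]>120)
    L=w&(P[:,2]>265)&(P[:,2]<310)
    # lamp line in image -> ray onto plane z=280+~
    vx,vy,x0,y0=cv2.fitLine(np.stack([u[L],v[L]],-1).astype(np.float32),cv2.DIST_HUBER,0,.01,.01).ravel()
    a,b=[onplane(c,np.float64(x0+t*vx),np.float64(y0+t*vy),np.array([0,0,283.]),np.array([0,0,1.])) for t in (-45,45)]
    print("lamp",a,b,"yaw",np.degrees(np.arctan2((a-b)[1],(a-b)[0]))-90, "ends u", u[L].min(),u[L].max(), L.sum())
    uL=np.array([u[L].min(),u[L].max()]); 
    # face plane: bright plate points
    W=w&(P[:,2]>80)&(P[:,2]<170)&(px[:,2]>165)
    Q=P[W]; 
    for _ in range(5):
        m=np.median(Q,0) if _==0 else Q.mean(0); n=np.linalg.svd(Q-Q.mean(0))[2][2]; n*=np.sign(n[2]); r=(Q-Q.mean(0))@n; Q=Q[abs(r)<2.5*r.std()]
    print("plane n",n,"tilt",np.degrees(np.arccos(n[2])),"yaw",np.degrees(np.arctan2(-n[1],-n[0])),"mean",Q.mean(0),"std",r.std(),len(Q))
    mk=np.zeros((384,512),np.uint8); mk[v[W],u[W]]=255
    cv2.imwrite("pics/mask.png",cv2.resize(mk[120:270,180:330],None,fx=4,fy=4,interpolation=0))
```

```text
lamp [676.3455007  163.71250392 283.        ] [ 607.54316719 -104.13715728  283.        ] yaw -14.406066282772983 ends u 196 298 816
plane n [-0.40088891  0.09838097  0.91082889] tilt 24.37984981702204 yaw -13.788301226536074 mean [620.71467806  37.66543725 120.41844057] std 2.686978708164208 1767
```

View pics/mask.png

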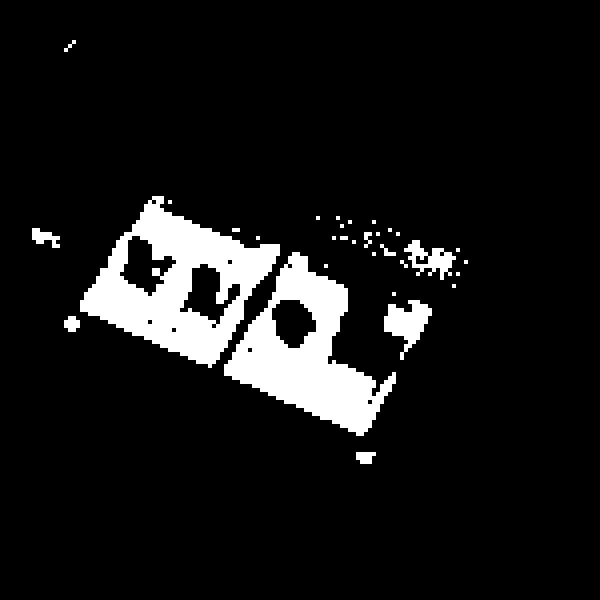

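The mask shows both plates cleanly: rcd at zoom pixels (228..435, 250..435), with the button hole at (293,322) and the lever at (365,320). Now the rcd frame from the plate edges.

Run:
```python
from h import *
p,d,c=load("side0")
hsv=cv2.cvtColor(np.ascontiguousarray(p),cv2.COLOR_RGB2HSV).astype(int)
v,u=np.mgrid[150:235,190:300];u=u.ravel();v=v.ravel();P=pts(d,c,u,v);px=hsv[v,u]
W=(px[:,1]<60)&(px[:,2]>165)&(P[:,2]>80)&(P[:,2]<170)
mk=np.zeros((384,512),np.uint8); mk[v[W],u[W]]=255
k,lab,st,ce=cv2.connectedComponentsWithStats(mk)
for i in np.argsort(-st[1:,4])[:3]+1: print(i,st[i],ce[i])
for yaw in (-13.5,-14,-14.4):
  F=R.from_euler('zy',[yaw,-25],degrees=True).as_matrix() # cols x up slope,y left,z normal
  n=F[:,2]
  r=(P[W]-[620.7,37.7,120.4])@n; off=np.median(r[abs(r)<6])
  p0=np.array([620.7,37.7,120.4])+off*n
  print("yaw",yaw,"F\n",F.round(3),"off",off)
  for i in np.argsort(-st[1:,4])[:2]+1:
    vv,uu=np.nonzero(lab==i)
    Q=np.array([(onplane(c,a,b,p0,n)-p0)@F for a,b in zip(uu.astype(float),vv.astype(float))])
    ct,sz,an=cv2.minAreaRect(Q[:,:2].astype(np.float32)*10)
    C=p0+F[:,:2]@(np.array(ct)/10)
    print(i,"center",C.round(1),"size",np.array(sz)/10,"ang",an, 'pct x',np.percentile(Q[:,0],[.5,99.5]),'y',np.percentile(Q[:,1],[.5,99.5]))
```

```text
1 [200 169  50  43 943] [224.14528102 190.71049841]
20 [236 183  43  46 816] [256.50735294 208.31617647]
29 [276 195  12  15  89] [281.35955056 200.15730337]
yaw -13.5 F
 [[ 0.881  0.212 -0.423]
 [-0.233  0.972  0.   ]
 [ 0.411  0.099  0.906]] off 0.06106756473690827
1 center [637.3  98.1 128.2] size [108.80634766 118.97630615] ang 2.0674784183502197 pct x [-50.98306291  55.9289151 ] y [  4.39338441 120.3062548 ]
20 center [614.4 -25.2 117.5] size [108.23504639 117.48586426] ang 0.9718458652496338 pct x [-45.56020157  58.24112198] y [-121.29098811   -4.69691807]
yaw -14 F
 [[ 0.879  0.219 -0.423]
 [-0.242  0.97  -0.   ]
 [ 0.41   0.102  0.906]] off 0.06106756473690738
1 center [637.3  98.1 128.2] size [108.80634766 118.97631836] ang 2.567479372024536 pct x [-51.80269094  55.81853143] y [  4.22539451 120.21983369]
20 center [614.4 -25.2 117.5] size [108.23505859 117.48586426] ang 1.4718455076217651 pct x [-45.37414013  58.32484742] y [-121.32831007   -4.45166397]
yaw -14.4 F
 [[ 0.878  0.225 -0.423]
 [-0.249  0.969 -0.   ]
 [ 0.409  0.105  0.906]] off 0.06106756473690639
1 center [637.3  98.1 128.2] size [108.80633545 118.97630615] ang 2.967478036880493 pct x [-52.45555597  55.72716351] y [  4.05163456 120.14410472]
20 center [614.4 -25.2 117.5] size [108.23503418 117.48585205] ang 1.8718458414077759 pct x [-45.24354136  58.38863008] y [-121.55926751   -4.04358526]
```

Bug: lowercase 'zy' is extrinsic, so the plane is rolled, which shows in the unequal centre heights. Fixing that with intrinsic 'ZY'.

Run:
```python
from h import *
p,d,c=load("side0")
hsv=cv2.cvtColor(np.ascontiguousarray(p),cv2.COLOR_RGB2HSV).astype(int)
v,u=np.mgrid[150:235,190:300];u=u.ravel();v=v.ravel();P=pts(d,c,u,v);px=hsv[v,u]
W=(px[:,1]<60)&(px[:,2]>165)&(P[:,2]>80)&(P[:,2]<170)
mk=np.zeros((384,512),np.uint8); mk[v[W],u[W]]=255
k,lab,st,ce=cv2.connectedComponentsWithStats(mk)
for yaw in (-13.5,-14.3):
  F=R.from_euler('ZY',[yaw,-25],degrees=True).as_matrix()
  n=F[:,2]
  r=(P[W]-[620.7,37.7,120.4])@n; off=np.median(r[abs(r)<6]); p0=np.array([620.7,37.7,120.4])+off*n
  print("yaw",yaw,n,off)
  allQ=[]
  for i in (1,20):
    vv,uu=np.nonzero(lab==i)
    Q=np.array([(onplane(c,a,b,p0,n)-p0)@F for a,b in zip(uu.astype(float),vv.astype(float))])
    ct,sz,an=cv2.minAreaRect(Q[:,:2].astype(np.float32)*10)
    C=p0+F[:,:2]@(np.array(ct)/10)
    print(i,"center",C.round(1),"size",np.array(sz)/10,"ang",an, 'pct x',np.percentile(Q[:,0],[.5,99.5]),'y',np.percentile(Q[:,1],[.5,99.5]))
  # button hole centroid (dark blob) and lever
  dk=np.zeros((384,512),np.uint8); s=(px[:,2]<90); dk[v[s],u[s]]=255
  k2,l2,s2,c2=cv2.connectedComponentsWithStats(dk)
  for i in range(1,k2):
    if 10<s2[i,4]<400 : print("dark",s2[i],c2[i].round(1))
```

```text
yaw -13.5 [-0.41094129  0.09865827  0.90630779] 0.10142732770368582
1 center [641.9 100.2 123.3] size [123.88973389 108.34437256] ang 89.4865493774414 pct x [-47.00473168  58.41884516] y [  4.6399406 126.9096184]
20 center [610.6 -26.6 122.9] size [121.15422363 108.01594238] ang 89.3230972290039 pct x [-48.00782307  57.39765184] y [-124.46867118   -4.77460744]
dark [212 150   7  10  33] [215.  154.1]
dark [212 181   5   9  35] [214.2 185. ]
dark [228 188   5   9  35] [230.4 192.3]
dark [266 192  10  19 141] [270.6 201. ]
dark [250 197   7   8  43] [252.5 200.2]
dark [196 204  67  31 267] [227.4 220.2]
dark [192 214  45  21 313] [210.2 225.8]
yaw -14.3 [-0.40952374  0.10438629  0.90630779] 0.07048474223830954
1 center [642.2 100.4 123. ] size [108.38493652 124.3848999 ] ang 0.09535995125770569 pct x [-47.79846434  57.63273443] y [  4.70877325 127.14734999]
20 center [610.3 -26.7 123.2] size [108.07415771 121.43011475] ang 0.030085694044828415 pct x [-47.26173282  57.53020892] y [-125.04280001   -4.82177417]
dark [212 150   7  10  33] [215.  154.1]
dark [212 181   5   9  35] [214.2 185. ]
dark [228 188   5   9  35] [230.4 192.3]
dark [266 192  10  19 141] [270.6 201. ]
dark [250 197   7   8  43] [252.5 200.2]
dark [196 204  67  31 267] [227.4 220.2]
dark [192 214  45  21 313] [210.2 225.8]
```

The two plates come out at equal height (123), 130.9 mm apart, and 108 x 121 mm in size, all as expected. So rcd origin is about (610.4, -26.7, 123) with yaw about -14.2°. Next: swing to a standoff in front, tilt the tool, and close the fingers.

```bash
python3 -m jog '[[[-0.031,-0.0352,-0.0069],[0,0,0],0],[[-0.031,-0.0352,-0.0069],[0,0,0],0],[[-0.031,-0.0352,-0.0069],[0,0,0],0],[[-0.031,-0.0352,-0.0069],[0,0,0],0],[[-0.031,-0.0352,-0.0069],[0,0,0],0],[[-0.031,-0.0352,-0.0069],[0,0,0],0],[[-0.031,-0.0352,-0.0069],[0,0,0],0],[[-0.031,-0.0352,-0.0069],[0,0,0],0],[[-0.031,-0.0352,-0.0069],[0,0,0],0],[[-0.031,-0.0352,-0.0069],[0,0,0],0],[[-0.031,-0.0352,-0.0069],[0,0,0],0],[[-0.031,-0.0352,-0.0069],[0,0,0],0],[[-0.031,-0.0352,-0.0069],[0,0,0],0],[[-0.031,-0.0352,-0.0069],[0,0,0],0],[[-0.031,-0.0352,-0.0069],[0,0,0],0],[[-0.031,-0.0352,-0.0069],[0,0,0],0],[[0,0,0],[0,-0.109,0],0],[[0,0,0],[0,-0.109,0],0],[[0,0,0],[0,-0.109,0],0],[[0,0,0],[0,-0.109,0],0]]' 30
cat >> h.py <<'E'
O=np.array([610.4,-26.7,123.0]); F=R.from_euler('ZY',[-14.2,-25],degrees=True).as_matrix()
T=np.stack([-F[:,0],F[:,1],-F[:,2]],1)
def rcd(P): return (np.atleast_2d(P)-O)@F
def status(target=None):
    from plant import manip
    s=manip.read_state(); Rt=R.from_quat(s['tcp_rot']).as_matrix()
    print("t",round(s['clock'],2),"pos",s['position'].round(1),"rcd",rcd(s['position'])[0].round(1),"w",round(s['gripper_width'],1),"F rcd",(s['force']@F).round(2),
     "turn to square",R.from_matrix(Rt.T@T).as_rotvec().round(4))
    if target is not None: print("shift tool mm",((O+F@np.array(target)-s['position'])@Rt).round(1))
    return s
E
python3 - <<'E'
from h import *
status([0,33,100])
from plant import capture,camera_params
for n in ["wrist"]:
    c=camera_params(n);p,d=capture(n);cv2.imwrite(f"pics/{n}1.png",p[:,:,::-1]);np.save(f"pics/{n}1.npy",d);json.dump({k:np.array(v).tolist() for k,v in c.items()},open(f"pics/{n}1.json","w"))
E
```

```text
clock: 2.65
position: [520.9, 24.9, 311.4]
tcp_rot: [0.13, 0.967, -0.028, 0.216]
force: [0.5, -1.5, 0.1]
gripper_width: -0.2
t 2.65 pos [520.9  24.9 311.4] rcd [-10.4  28.  212.8] w -0.2 F rcd [ 0.85 -1.32 -0.31] turn to square [-0.007   0.003  -0.0186]
shift tool mm [-10.    5.9 112.8]
```

View pics/wrist1.png

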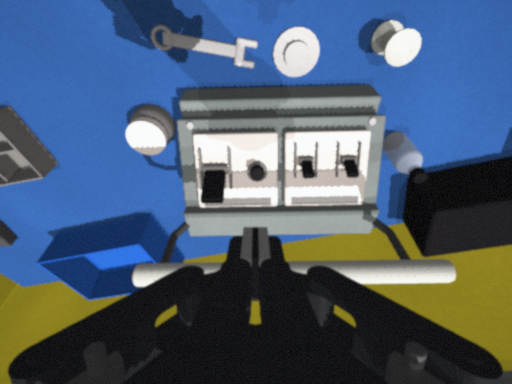

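The wrist view shows the face upside down: rcd plate at columns 193–279, rows 132–207, button at (257,171), lever at (214,185), breaker at (285–370). It gives a second measurement.

Run:
```python
from h import *
p,d,c=load("wrist1")
hsv=cv2.cvtColor(np.ascontiguousarray(p),cv2.COLOR_RGB2HSV).astype(int)
n=F[:,2]
v,u=np.mgrid[128:212,186:378];u=u.ravel();v=v.ravel();ok=d[v,u]>0;u,v=u[ok],v[ok];P=pts(d,c,u,v);px=hsv[v,u]
W=(px[:,1]<60)&(px[:,2]>190); h=(P-O)@n; W&=abs(h)<15
Q=P[W]
for _ in range(6):
    m=Q.mean(0); nn=np.linalg.svd(Q-m,full_matrices=False)[2][2]; nn*=np.sign(nn[2]); r=(Q-m)@nn; Q=Q[abs(r)<2.5*r.std()]
print("plane n",nn,"tilt",np.degrees(np.arccos(nn[2])),"yaw",np.degrees(np.arctan2(-nn[1],-nn[0])),"height of mean over plate",np.median(h[W]),r.std())
mk=np.zeros((384,512),np.uint8); mk[v[W],u[W]]=255
mk=cv2.morphologyEx(mk,cv2.MORPH_CLOSE,np.ones((3,3)))
k,lab,st,ce=cv2.connectedComponentsWithStats(mk)
for i in range(1,k):
  if st[i,4]<300: continue
  vv,uu=np.nonzero(lab==i)
  q=np.array([rcd(onplane(c,float(a),float(b),O,n))[0] for a,b in zip(uu,vv)])
  print(st[i],"x",np.percentile(q[:,0],[.5,99.5]).round(1),"y",np.percentile(q[:,1],[.5,99.5]).round(1), cv2.minAreaRect(q[:,:2].astype(np.float32)*10)[2])
# button dark blob at head height 17
dk=np.zeros((384,512),np.uint8); s=px[:,2]<80; dk[v[s],u[s]]=255
k2,l2,s2,c2=cv2.connectedComponentsWithStats(dk)
for i in range(1,k2):
  if s2[i,4]>20:
    a,b=c2[i]; print("dark",s2[i],c2[i].round(1),[rcd(onplane(c,a,b,O+z*n,n))[0][:2].round(1).tolist() for z in (8,12,17,22)], "depth h", np.percentile((pts(d,c,*np.nonzero(l2==i)[::-1])-O)@n,[5,50,95]).round(1))
cv2.imwrite("pics/w1z.png",cv2.resize(p[120:240,180:380],None,fx=4,fy=4,interpolation=cv2.INTER_CUBIC)[:,:,::-1])
```

```text
plane n [-0.40996169  0.10226539  0.90635159] tilt 24.99406076327612 yaw -14.006639428994786 height of mean over plate -0.9634185041688301 0.7445052094005374
[ 285  131   86   75 4365] x [-52.4  53.4] y [ 69.3 186.8] 0.7119966149330139
[ 193  133   85   73 3717] x [-51.8  51.4] y [-59.9  57.8] 89.7611312866211
dark [204 128  70   5 183] [239.5 130. ] [[-57.2, 5.9], [-57.5, 6.2], [-57.8, 6.5], [-58.1, 6.8]] depth h [-16.3 -15.  -13.9]
dark [283 128  12   4  35] [288.4 129.3] [[-57.0, 72.5], [-57.2, 72.1], [-57.5, 71.5], [-57.9, 70.9]] depth h [-16.  -14.7 -13.7]
dark [342 159  16  18 190] [350.6 167.7] [[-2.3, 161.2], [-3.1, 159.8], [-4.2, 158.1], [-5.2, 156.4]] depth h [ 9.5 20.8 28.7]
dark [300 160  15  18 183] [307.  168.5] [[-2.2, 99.8], [-3.1, 99.0], [-4.1, 98.1], [-5.2, 97.2]] depth h [ 8.4 20.6 28.9]
dark [250 164  15  16 187] [256.3 171.8] [[1.3, 27.8], [0.4, 27.9], [-0.7, 27.9], [-1.8, 27.9]] depth h [ 3.7 18.5 20.1]
dark [202 170  24  33 691] [212.9 185.9] [[21.0, -35.4], [19.9, -34.7], [18.6, -33.8], [17.2, -32.9]] depth h [12.4 34.8 51.9]
dark [186 204 191   8 751] [285.  208.5] [[57.5, 69.3], [56.1, 68.9], [54.2, 68.4], [52.4, 67.9]] depth h [-11.2  -6.7  -3.1]
```

View pics/w1z.png

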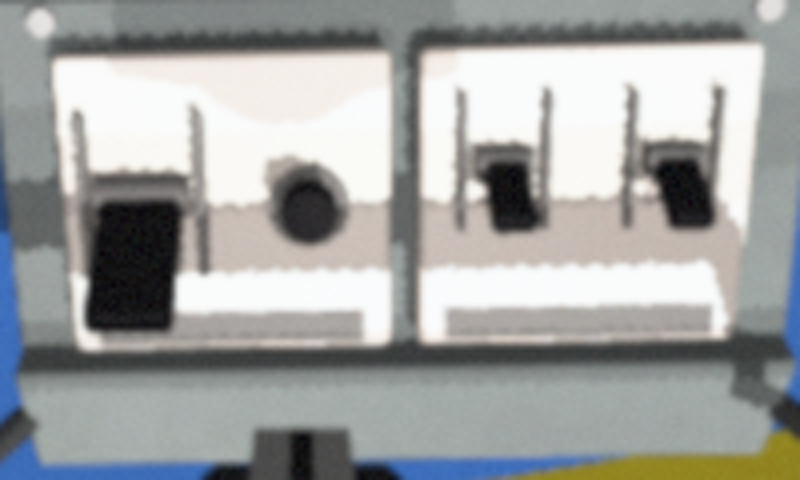

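Both views agree within 2 mm. The button is at rcd (0, 28), with its head roughly 19–20 mm above the plate by depth. Approaching to about 60 mm above the plate.

```bash
python3 -m jog '[[[0,0,0.02],[-0.007,0.003,-0.0186],0],[[-0.002,0.001,0.035],[0,0,0],0],[[-0.002,0.001,0.035],[0,0,0],0],[[-0.002,0.001,0.035],[0,0,0],0],[[-0.001,0,0.025],[0,0,0],0],[[0,0,0],[0,0,0],0]]'
python3 - <<'E'
from h import *
status([-2,31,30])
from plant import capture,camera_params
for n in ["wrist","side"]:
    p,d=capture(n);cv2.imwrite(f"pics/{n}2.png",p[:,:,::-1])
    if n=="side": cv2.imwrite("pics/side2.png",cv2.resize(p[80:270,150:340],None,fx=3,fy=3,interpolation=cv2.INTER_CUBIC)[:,:,::-1])
E
```

```text
clock: 3.45
position: [588.9, 9.7, 176.3]
tcp_rot: [0.121, 0.969, -0.029, 0.212]
force: [-1.3, -0.3, 0.9]
gripper_width: 0.1
t 3.45 pos [588.9   9.7 176.3] rcd [-4.5 30.  60.9] w 0.1 F rcd [-0.65 -0.63  1.32] turn to square [-0.0043 -0.006   0.0011]
shift tool mm [-2.6  1.2 30.9]
```

View pics/wrist2.png

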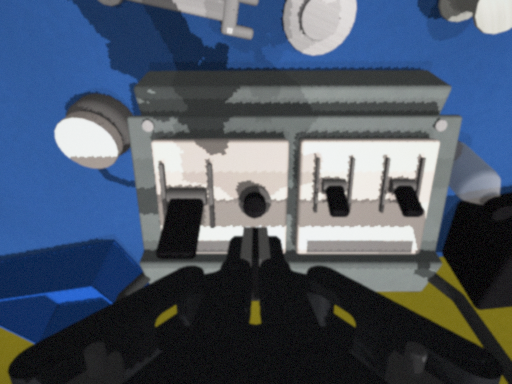

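View pics/side2.png

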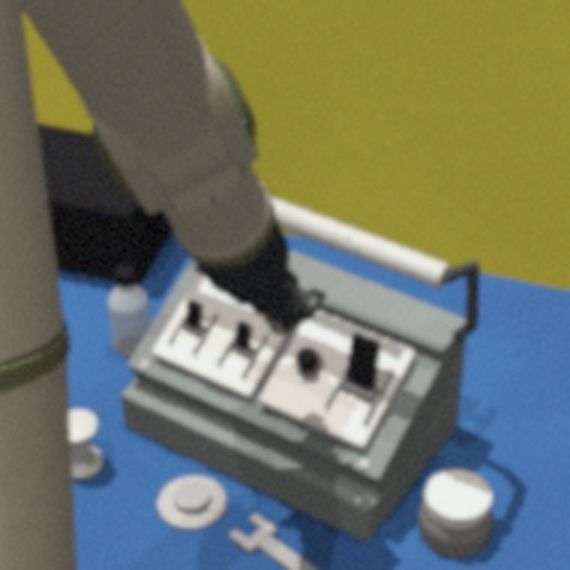

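The wrist view has the button at (255,200) on the finger-gap column, and the side view shows the arm clear of the lamp. I'll descend to about z 30, then feel in small steps.

```bash
python3 -m jog '[[[-0.0025,0,0.014],[-0.004,-0.006,0.001],0],[[0,0,0.014],[0,0,0],0],[[0,0,0.003],[0,0,0],0],[[0,0,0],[0,0,0],0],[[0,0,0],[0,0,0],0]]'
python3 -c "from h import *;status()"
python3 -m jog '[[[0,0,0.003],[0,0,0],0],[[0,0,0.002],[0,0,0],0],[[0,0,0],[0,0,0],0]]'
python3 -c "from h import *;status()"
```

```text
clock: 4.18
position: [601.7, 6.5, 155.9]
tcp_rot: [0.121, 0.968, -0.027, 0.216]
force: [-0.4, -0.8, 0.4]
gripper_width: -0.2
t 4.17 pos [601.7   6.5 155.9] rcd [-1.1 30.  36.8] w -0.2 F rcd [-0.04 -0.87  0.41] turn to square [-0.0002  0.0026 -0.0004]
clock: 4.55
position: [603.6, 6.1, 150.7]
tcp_rot: [0.121, 0.969, -0.027, 0.216]
force: [-0.3, -0.3, -0.5]
gripper_width: 0.1
t 4.55 pos [603.6   6.1 150.7] rcd [-1.5 30.1 31.3] w 0.1 F rcd [-0.41 -0.35 -0.32] turn to square [-0.0004  0.0018  0.0002]
```

```bash
for i in 1; do python3 -m jog '[[[0,0,0.003],[0,0,0],0],[[0,0,0.003],[0,0,0],0],[[0,0,0],[0,0,0],0],[[0,0,0],[0,0,0],0]]'; python3 -c "from h import *;status()"; done
python3 -m jog '[[[0,0,0.0015],[0,0,0],0],[[0,0,0.0015],[0,0,0],0],[[0,0,0],[0,0,0],0]]'; python3 -c "from h import *;status()"
```

```text
clock: 5.05
position: [606.0, 5.4, 145.1]
tcp_rot: [0.121, 0.969, -0.027, 0.215]
force: [-0.2, -0.2, 0.1]
gripper_width: 0.1
t 5.05 pos [606.    5.4 145.1] rcd [-1.7 30.1 25.1] w 0.1 F rcd [-0.06 -0.19  0.15] turn to square [-0.0005  0.0014 -0.    ]
clock: 5.42
position: [607.2, 5.0, 142.0]
tcp_rot: [0.121, 0.969, -0.027, 0.215]
force: [0.3, -1.6, -0.3]
gripper_width: -0.4
t 5.42 pos [607.2   5.  142. ] rcd [-1.8 29.9 21.8] w -0.4 F rcd [ 0.51 -1.48 -0.57] turn to square [-0.0007  0.001   0.0001]
```

```bash
for i in 1; do python3 -m jog '[[[0,0,0.002],[0,0,0],0],[[0,0,0],[0,0,0],0]]'; python3 -c "from h import *;status()"; done
python3 -m jog '[[[0,0,0.002],[0,0,0],0],[[0,0,0],[0,0,0],0]]'; python3 -c "from h import *;status()"
```

```text
clock: 5.68
position: [608.1, 4.8, 140.1]
tcp_rot: [0.121, 0.969, -0.027, 0.215]
force: [-0.5, 0.0, 0.1]
gripper_width: 0.3
t 5.67 pos [608.1   4.8 140.1] rcd [-1.8 30.  19.7] w 0.3 F rcd [-0.43 -0.1   0.28] turn to square [-0.0007  0.001   0.0001]
clock: 5.92
position: [608.9, 4.6, 138.3]
tcp_rot: [0.121, 0.969, -0.027, 0.215]
force: [1.3, -0.6, 0.3]
gripper_width: 0.1
t 5.92 pos [608.9   4.6 138.3] rcd [-1.8 30.  17.7] w 0.1 F rcd [ 1.35 -0.23 -0.32] turn to square [-0.0007  0.001   0.0001]
```

```bash
python3 -m jog '[[[0,0,0.002],[0,0,0],0],[[0,0,0],[0,0,0],0]]'; python3 -c "from h import *;status()"
python3 -m jog '[[[0,0,0.002],[0,0,0],0],[[0,0,0],[0,0,0],0]]'; python3 -c "from h import *;status()"
```

```text
clock: 6.18
position: [609.7, 4.4, 136.5]
tcp_rot: [0.121, 0.969, -0.027, 0.215]
force: [0.7, -0.1, -0.1]
gripper_width: -0.2
t 6.17 pos [609.7   4.4 136.5] rcd [-1.8 30.  15.8] w -0.2 F rcd [ 0.6   0.09 -0.41] turn to square [-0.0006  0.001   0.0002]
clock: 6.42
position: [610.5, 4.2, 134.7]
tcp_rot: [0.121, 0.969, -0.027, 0.215]
force: [0.5, -0.6, -0.1]
gripper_width: -0.1
t 6.42 pos [610.5   4.2 134.7] rcd [-1.8 30.  13.8] w -0.1 F rcd [ 0.53 -0.44 -0.39] turn to square [-0.0006  0.001   0.0001]
```

Still no contact at 13.8, though depth suggested about 19. I'll look.

Run:
```python
from h import *
from plant import capture,camera_params
p,d=capture("wrist");cv2.imwrite("pics/w3.png",cv2.resize(p[80:330,120:400],None,fx=2.8,fy=2.4,interpolation=cv2.INTER_CUBIC)[:,:,::-1])
p,d=capture("side");cv2.imwrite("pics/s3.png",cv2.resize(p[130:230,200:320],None,fx=6,fy=6,interpolation=cv2.INTER_CUBIC)[:,:,::-1])
status()
```

```text
t 6.53 pos [610.5   4.2 134.8] rcd [-1.7 30.  13.8] w 0.1 F rcd [ 0.68  0.11 -0.12] turn to square [-0.0006  0.0011 -0.    ]
```

View pics/w3.png

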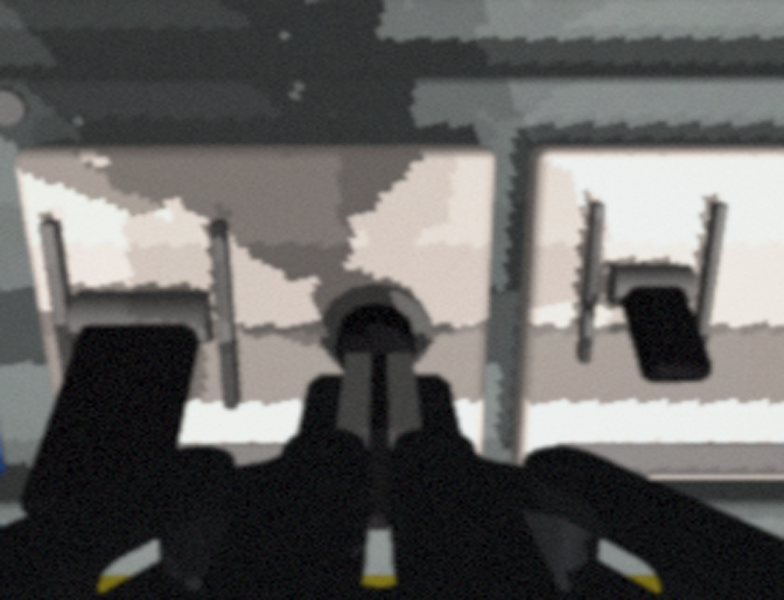

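View pics/s3.png

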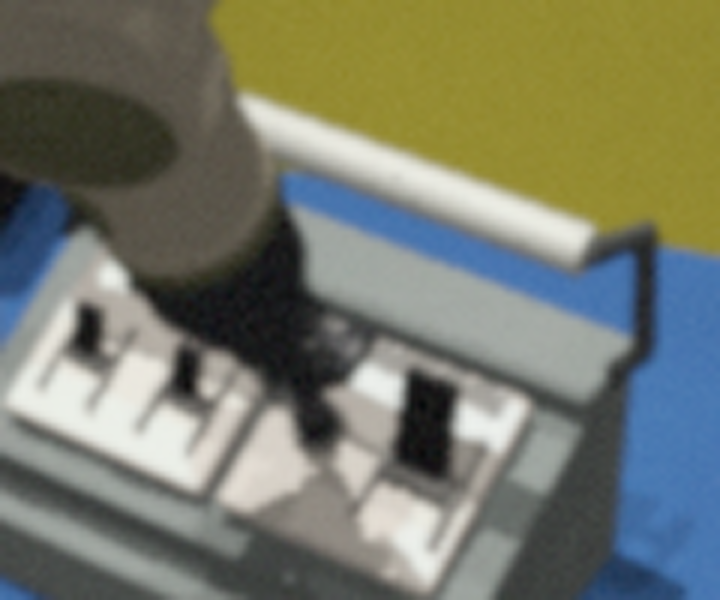

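The fingertip (378,352) sits over the button (375,330), touching or nearly so. I'll carry on in small steps.

```bash
python3 -m jog '[[[0,0,0.0015],[0,0,0],0],[[0,0,0],[0,0,0],0]]'; python3 -c "from h import *;status()"
python3 -m jog '[[[0,0,0.0015],[0,0,0],0],[[0,0,0],[0,0,0],0]]'; python3 -c "from h import *;status()"
```

```text
clock: 6.78
position: [611.2, 4.0, 133.4]
tcp_rot: [0.121, 0.969, -0.027, 0.215]
force: [-0.9, 0.2, 0.4]
gripper_width: 0.1
t 6.78 pos [611.2   4.  133.4] rcd [-1.8 30.  12.3] w 0.1 F rcd [-0.64 -0.03  0.79] turn to square [-0.0006  0.0011  0.0001]
clock: 7.02
position: [611.8, 3.9, 132.0]
tcp_rot: [0.121, 0.969, -0.027, 0.215]
force: [-0.3, 1.4, 0.3]
gripper_width: -0.4
t 7.03 pos [611.8   3.9 132. ] rcd [-1.8 30.  10.8] w -0.4 F rcd [-0.43  1.26  0.52] turn to square [-0.0006  0.0011  0.    ]
```

Run:
```python
from h import *
from plant import capture,camera_params,manip
s=status();c=camera_params("wrist");Rt=R.from_quat(s['tcp_rot']).as_matrix()
p,d=capture("wrist");cv2.imwrite("pics/w4.png",cv2.resize(p[150:300,180:330],None,fx=4,fy=4,interpolation=cv2.INTER_CUBIC)[:,:,::-1])
for o in [(0,0,0),(11,0,0),(-11,0,0),(11,0,-10)]:
    q=proj(c,s['position']+Rt@np.array(o,float))[0]; print(o,q.round(1),((q-[180,150])*4).round())
for q in [(0,28,12),(0,28,18),(0,28,22),(0,28,0)]:
    r=proj(c,O+F@np.array(q))[0]; print("rcd",q,r.round(1),((r-[180,150])*4).round())
v,u=np.mgrid[205:260:3,250:262:5]
print(np.c_[v[:,0],((pts(d,c,u.ravel(),v.ravel())-O)@F).reshape(*u.shape,3)[:,1].round(0)])
print(np.c_[v[:,0],((pts(d,c,u.ravel(),v.ravel())-O)@F).reshape(*u.shape,3)[:,0].round(0)])
```

```text
t 7.03 pos [611.8   3.9 132. ] rcd [-1.8 30.  10.8] w -0.4 F rcd [-0.43  1.26  0.52] turn to square [-0.0006  0.0011  0.    ]
(0, 0, 0) [255.8 219.3] [303. 277.]
(11, 0, 0) [255.8 204.2] [303. 217.]
(-11, 0, 0) [255.8 234. ] [303. 336.]
(11, 0, -10) [255.9 209.3] [303. 237.]
rcd (0, 28, 12) [252.9 222.4] [292. 290.]
rcd (0, 28, 18) [252.9 226. ] [291. 304.]
rcd (0, 28, 22) [252.8 228.5] [291. 314.]
rcd (0, 28, 0) [253.1 215.9] [292. 264.]
[[205. -10.  29.   4.]
 [208.  -8.  29.   4.]
 [211.  -8.  29.  11.]
 [214.  -8.  29.  16.]
 [217.  -6.  29.  18.]
 [220.  -4.  29.  19.]
 [223.  -2.  29.  18.]
 [226.  -0.  29.  19.]
 [229. -12.  29.  49.]
 [232. -12.  29.  53.]
 [235. -11.  29.  55.]
 [238. -12.  29.  59.]
 [241. -12.  29.  64.]
 [244. -11.  29.  65.]
 [247. -12.  29.  69.]
 [250. -12.  29.  72.]
 [253. -12.  29.  74.]
 [256. -12.  29.  77.]
 [259. -11.  29.  79.]]
[[205. -10.  26.   3.]
 [208.  -8.  26.   5.]
 [211.  -7.  26.   9.]
 [214.  -8.  26.  16.]
 [217.  -7.  26.  19.]
 [220.  -5.  26.  19.]
 [223.  -2.  26.  19.]
 [226.  -0.  26.  19.]
 [229. -12.  27.  49.]
 [232. -11.  27.  51.]
 [235. -11.  27.  55.]
 [238. -12.  27.  60.]
 [241. -12.  27.  63.]
 [244. -11.  27.  65.]
 [247. -11.  27.  68.]
 [250. -11.  27.  71.]
 [253. -12.  27.  76.]
 [256. -12.  27.  77.]
 [259. -11.  27.  79.]]
```

View pics/w4.png

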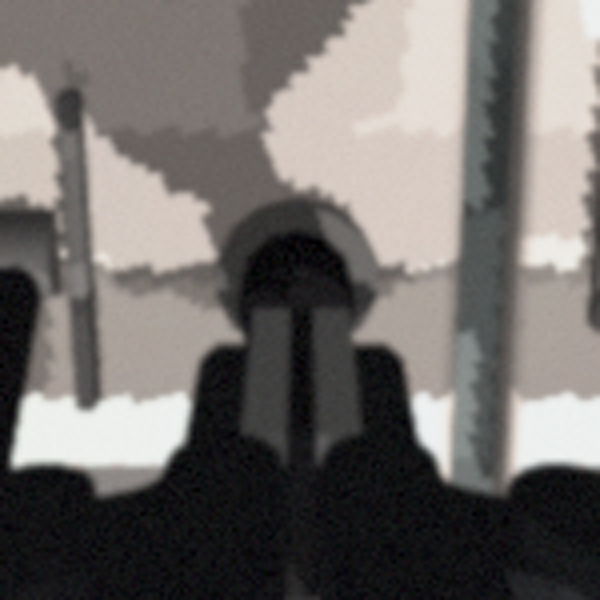

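Depth puts the button head at z≈19, but the visible finger end at z≈48, well behind the reported TCP (10.8). I'll check with the side camera before pressing on.

Run:
```python
from h import *
from plant import capture,camera_params,manip
s=status();Rt=R.from_quat(s['tcp_rot']).as_matrix()
c=camera_params("side"); p,d=capture("side")
im=cv2.resize(p[150:230,210:310],None,fx=7,fy=7,interpolation=cv2.INTER_CUBIC)[:,:,::-1].copy()
for z,col in [(0,(0,0,255)),(-20,(0,255,255)),(-40,(0,255,0))]:
    q=(proj(c,s['position']+Rt@np.array([0,0,z],float))[0]-[210,150]+.5)*7; cv2.circle(im,tuple(int(t) for t in q),4,col,-1); print(z,q)
cv2.imwrite("pics/s4.png",im)
for v in range(180,214,2): print(v,((pts(d,c,np.arange(244,266,3),np.full(8,v))-O)@F)[:,2].round(0), end='\n')
c=camera_params("wrist");print(((c['position']-s['position'])@Rt).round(1), (Rt.T@R.from_quat(c['attitude']).as_matrix()).round(3))
j=load("wrist1")[2]
```

```text
t 7.08 pos [611.8   3.9 132.1] rcd [-1.8 30.  10.8] w -0.1 F rcd [-0.09  0.57 -0.74] turn to square [-0.0006  0.0011 -0.    ]
0 [294.15671099 355.17182752]
-20 [283.04738653 335.19981799]
-40 [271.65182696 314.71322359]
180 [197. 188. 174. 155.   1.  -0.  -2.  -2.]
182 [188. 177. 162. 159.  -6.  -3.   2.  -4.]
184 [181. 161. 160. 144.   1. -15.  -3.  -3.]
186 [144. 147. 152. 146. 142. 141. 135.  -8.]
188 [135. 135. 135. 136. 137. 141. 131.   0.]
190 [126. 111. 100. 128. 135. 133.   2.   3.]
192 [110. 103. 102. 117. 138. 131.  -0.   0.]
194 [ 76.  85.  99. 112. 117.   2.  -3.   2.]
196 [-11.  69.  67.  21.  -3.  -1.   3.   2.]
198 [-13.  50.  46.  18.   3.   6.   1.  -3.]
200 [ 1.  3. 21. 21.  5. -2. -1. -6.]
202 [-2.  0.  9. 12.  4. -3.  1. -4.]
204 [ 3.  6.  2.  7. -4.  2. -8.  8.]
206 [ 3. -3.  2.  2.  2.  2.  0. 11.]
208 [ 0.  3. -1. -1.  1.  1.  5. 11.]
210 [ 1.  1. -3. -1. -2. -3.  6.  8.]
212 [ 0. -2.  6.  0. -6.  1.  3.  2.]
[  70.8   -0.5 -172.9] [[-0.001  0.959  0.283]
 [ 1.     0.001  0.   ]
 [ 0.     0.283 -0.959]]
```

View pics/s4.png

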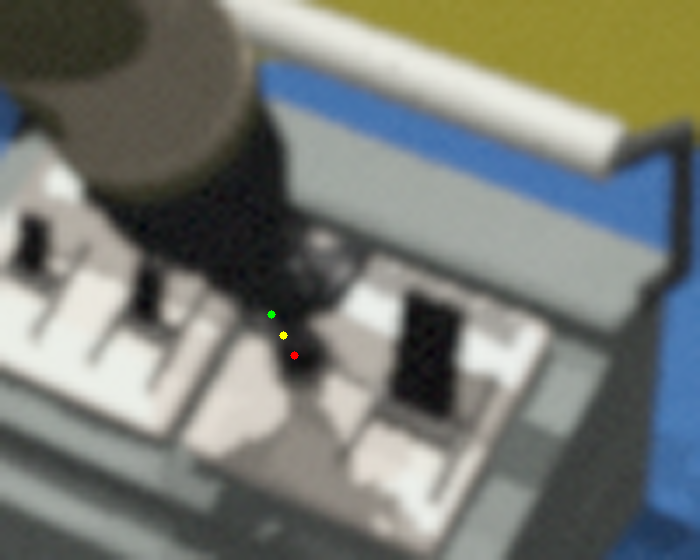

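Run:
```python
from h import *
from plant import manip
Rc=np.array([[-0.001,0.959,0.283],[1,0.001,0],[0,0.283,-0.959]]); tc=np.array([70.8,-0.5,-172.9])
for n in ["wrist0","wrist1"]:
    p,d,c=load(n)
    v,u=np.mgrid[200:384:1,0:512:1];u=u.ravel();v=v.ravel();z=d[v,u]
    X=np.stack([(u-c['cx'])/c['fx']*z,-(v-c['cy'])/c['fy']*z,-z],-1)@Rc.T+tc
    m=(z>0)&(X[:,2]<40)&(abs(X[:,1])<80)
    X=X[m];u=u[m];v=v[m]
    print(n,len(X),"z pct",np.percentile(X[:,2],[50,90,95,99,99.9]).round(1))
    o=np.argsort(-X[:,2])[:12]
    for i in o[::3]: print((u[i],v[i]),X[i].round(1))
    for k in range(-90,30,10):
        s=(X[:,2]>k)&(X[:,2]<k+10)
        if s.sum(): print(k,s.sum(),"x",np.percentile(X[s,0],[2,98]).round(0),"y",np.percentile(X[s,1],[2,98]).round(0),"v",v[s].min(),v[s].max())
```

```text
wrist0 41823 z pct [-109.3  -81.3  -65.9  -50.5  -44.5]
(np.int64(175), np.int64(259)) [ -5.6 -43.9 -42.4]
(np.int64(175), np.int64(262)) [ -7.1 -43.8 -43. ]
(np.int64(334), np.int64(258)) [ -4.5  42.  -43.3]
(np.int64(335), np.int64(256)) [ -3.2  42.3 -43.7]
-90 1438 x [ 2. 13.] y [-66.  65.] v 273 302
-80 1223 x [-8. 10.] y [-55.  54.] v 259 303
-70 1264 x [-11.  10.] y [-56.  55.] v 248 303
-60 994 x [-12.  10.] y [-56.  54.] v 239 290
-50 377 x [-11.  10.] y [-49.  47.] v 237 277
wrist1 43151 z pct [-110.3  -83.   -74.4  -46.4  -36.5]
(np.int64(248), np.int64(227)) [  9.2  -4.4 -33.4]
(np.int64(263), np.int64(227)) [  9.7   4.  -34.5]
(np.int64(266), np.int64(227)) [  9.8   5.6 -34.8]
(np.int64(245), np.int64(227)) [  9.9  -6.  -35. ]
-90 4808 x [-9. 12.] y [-37.  36.] v 268 333
-80 1595 x [-9. 13.] y [-30.  29.] v 258 320
-70 705 x [-12.  11.] y [-11.  10.] v 249 300
-60 550 x [ 5. 10.] y [-14.  12.] v 239 257
-50 432 x [ 5. 10.] y [-14.  12.] v 231 248
-40 162 x [ 5. 10.] y [-12.  10.] v 227 238
```

Wrist depth in three poses and the side camera agree: the shut fingers physically end about 35 mm behind the reported TCP. That's a tool-offset discrepancy, so I'll work from the actual tip. It is now at z≈46 and the head is at about 19–20. I descend 18 mm, then feel by force.

```bash
python3 -m jog '[[[0,0,0.006],[0,0,0],0],[[0,0,0.006],[0,0,0],0],[[0,0,0.005],[0,0,0],0],[[0,0,0],[0,0,0],0],[[0,0,0],[0,0,0],0]]'; python3 -c "from h import *;status()"
python3 -m jog '[[[0,0,0.003],[0,0,0],0],[[0,0,0],[0,0,0],0]]'; python3 -c "from h import *;status()"
```

```text
clock: 7.75
position: [618.6, 2.0, 116.8]
tcp_rot: [0.121, 0.969, -0.027, 0.215]
force: [-0.2, -0.4, -0.5]
gripper_width: 0.2
t 7.75 pos [618.6   2.  116.8] rcd [-1.8 29.9 -6. ] w 0.2 F rcd [-0.33 -0.42 -0.42] turn to square [-0.0007  0.001  -0.0001]
clock: 8.0
position: [620.0, 1.8, 113.9]
tcp_rot: [0.121, 0.969, -0.027, 0.215]
force: [-0.1, 0.2, 1.0]
gripper_width: -0.1
t 8.0 pos [620.    1.8 113.9] rcd [-1.7 30.  -9.2] w -0.1 F rcd [0.29 0.14 0.93] turn to square [-0.0006  0.0011  0.0001]
```

Run:
```python
from h import *
from plant import capture,camera_params,manip
c=camera_params("wrist")
p,d=capture("wrist");cv2.imwrite("pics/w5.png",cv2.resize(p[150:300,180:330],None,fx=4,fy=4,interpolation=cv2.INTER_CUBIC)[:,:,::-1])
for v in range(200,250,3): print(v,rcd(pts(d,c,np.array([250]),np.array([v])))[0].round(0))
```

```text
200 [-18.  26.  -1.]
203 [-17.  26.  -1.]
206 [-14.  26.  -1.]
209 [-13.  26.   0.]
212 [-12.  26.   3.]
215 [-10.  26.   4.]
218 [-8. 26.  3.]
221 [-8. 26.  8.]
224 [-8. 27. 12.]
227 [-12.  27.  27.]
230 [-12.  27.  30.]
233 [-12.  27.  34.]
236 [-12.  27.  38.]
239 [-12.  27.  41.]
242 [-11.  27.  43.]
245 [-12.  27.  47.]
248 [-12.  27.  50.]
```

View pics/w5.png

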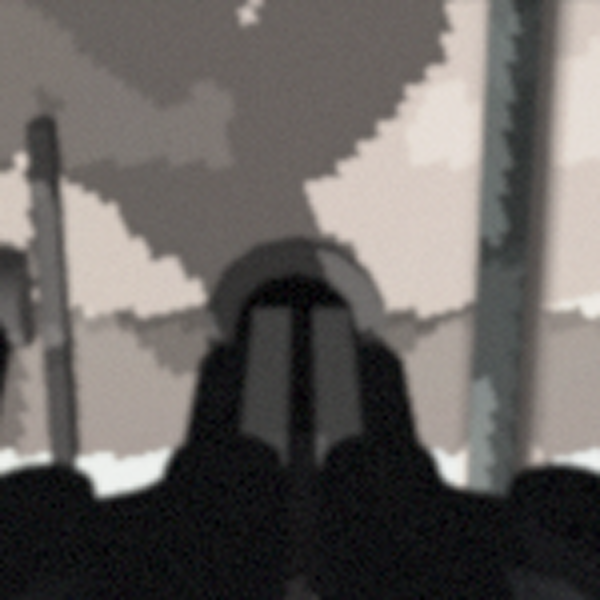

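The finger tip is at z≈26, above a head at ~19. Feeling down from here.

```bash
for i in 1; do python3 -m jog '[[[0,0,0.002],[0,0,0],0],[[0,0,0.002],[0,0,0],0],[[0,0,0],[0,0,0],0]]' >/dev/null; python3 -c "from h import *;status()"; done
python3 -m jog '[[[0,0,0.0015],[0,0,0],0],[[0,0,0],[0,0,0],0]]'>/dev/null; python3 -c "from h import *;status()"
python3 -m jog '[[[0,0,0.0015],[0,0,0],0],[[0,0,0],[0,0,0],0]]'>/dev/null; python3 -c "from h import *;status()"
```

```text
t 8.43 pos [621.7   1.4 110.4] rcd [ -1.7  30.1 -13.2] w 0.2 F rcd [0.44 0.27 2.87] turn to square [-0.0004  0.0012  0.0001]
t 8.68 pos [622.3   1.3 109. ] rcd [ -1.7  30.  -14.7] w 0.2 F rcd [0.14 0.26 3.71] turn to square [-0.0005  0.0012  0.0001]
t 8.93 pos [623.    1.1 107.6] rcd [ -1.6  30.  -16.2] w 0.2 F rcd [0.43 0.38 3.24] turn to square [-0.0005  0.0012  0.0001]
```

Contact near TCP z -13, at about 3 N. Pressing on gently.

```bash
python3 -m jog '[[[0,0,0.0015],[0,0,0],0],[[0,0,0],[0,0,0],0]]'>/dev/null; python3 -c "from h import *;status()"
python3 -m jog '[[[0,0,0.0015],[0,0,0],0],[[0,0,0],[0,0,0],0]]'>/dev/null; python3 -c "from h import *;status()"
python3 - <<'E'
from h import *
from plant import capture
p,d=capture("wrist");cv2.imwrite("pics/w6.png",p[:,:,::-1])
E
```

```text
t 9.18 pos [623.6   1.  106.3] rcd [ -1.6  30.1 -17.6] w -0.1 F rcd [0.65 0.6  5.31] turn to square [-0.0004  0.0012  0.0001]
t 9.43 pos [624.1   0.8 105. ] rcd [ -1.7  30.1 -19.1] w 0.3 F rcd [0.45 0.67 5.71] turn to square [-0.0004  0.0012  0.0001]
```

View pics/w6.png

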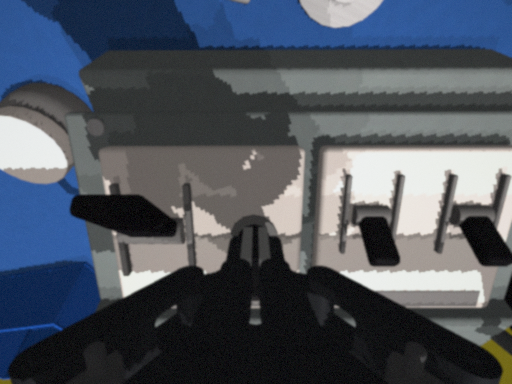

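The wide lever has dropped: it now leans down-slope at (125,213), with its hinge at (150,240). I'll hold 0.25 s more, measure its angle, then withdraw.

```bash
python3 -m jog '[[[0,0,0.0005],[0,0,0],0],[[0,0,0],[0,0,0],0]]'>/dev/null
python3 - <<'E'
from h import *
status()
from plant import capture,camera_params
c=camera_params("wrist");p,d=capture("wrist")
v,u=np.mgrid[190:245,60:180];u=u.ravel();v=v.ravel();g=p[v,u].max(-1)<50;Q=rcd(pts(d,c,u[g],v[g]));m=(abs(Q[:,1]+30)<20)&(Q[:,2]>15)&(Q[:,2]<75)
Q=Q[m];print(len(Q))
for a in range(15,70,8):
    s=(Q[:,2]>a)&(Q[:,2]<a+8)
    if s.sum()>5: print(a,s.sum(),"x",np.percentile(Q[s,0],[5,50,95]).round(0),"y",np.percentile(Q[s,1],[5,95]).round(0))
E
```

```text
t 9.72 pos [624.3   0.8 104.6] rcd [ -1.7  30.  -19.5] w -0.2 F rcd [0.44 0.74 5.74] turn to square [-0.0004  0.0013  0.0001]
3078
15 229 x [-18. -11.  -8.] y [-41. -17.]
23 282 x [-24. -16. -13.] y [-41. -17.]
31 367 x [-30. -22. -18.] y [-42. -17.]
39 476 x [-38. -28. -24.] y [-41. -17.]
47 1724 x [-40. -36. -31.] y [-43. -18.]
```

The lever lies at about 35° down-slope, with its tip near rcd (-38,-30,51), so it's fully dropped. Withdraw square to the face, go around below the lever, then lower.

```bash
python3 -m jog '[[[0,0,-0.010],[0,0,0],0],[[0,0,-0.020],[0,0,0],0],[[0,0,-0.025],[0,0,0],0],[[0.01,0,-0.02],[0,0,0],0],[[0.025,0,0],[0,0,0],0],[[0.025,-0.02,0],[0,0,0],0],[[0.015,-0.02,0],[0,0,0],0],[[0,-0.02,0],[0,0,0],0],[[0,0,0],[0,0,0],0],[[0,0,0],[0,0,0],0]]'>/dev/null
python3 - <<'E'
from h import *
status([-78,-30,-5])
from plant import capture,camera_params
p,d=capture("wrist");cv2.imwrite("pics/w7.png",p[:,:,::-1])
E
```

```text
t 11.03 pos [528.9 -31.1 142.1] rcd [-62.5 -24.3  50.2] w 0.3 F rcd [-0.1   0.05 -0.15] turn to square [-0.006   0.0039 -0.0003]
shift tool mm [15.7 -5.4 55.2]
```

View pics/w7.png

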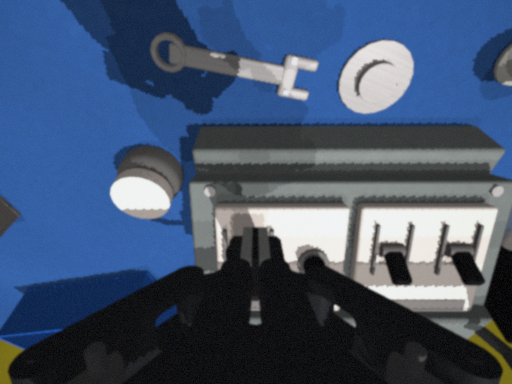

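The fingers are now at (255,230) in front of the lever; the button shows at (313,258), and the breaker levers are still up.

```bash
python3 -m jog '[[[0.016,-0.0055,0],[-0.006,0.004,0],0],[[0,0,0],[0,0,0],0],[[0,0,0.015],[0,0,0],0],[[0,0,0.02],[0,0,0],0],[[0,0,0.015],[0,0,0],0],[[0,0,0.005],[0,0,0],0],[[0,0,0],[0,0,0],0],[[0,0,0],[0,0,0],0]]'>/dev/null
python3 - <<'E'
from h import *
status([-78,-30,-5])
from plant import capture,camera_params
c=camera_params("wrist");p,d=capture("wrist");cv2.imwrite("pics/w8.png",p[:,:,::-1])
for v in range(200,260,4): print(v,rcd(pts(d,c,np.array([250]),np.array([v])))[0].round(0))
p,d=capture("side");cv2.imwrite("pics/s8.png",cv2.resize(p[130:250,190:330],None,fx=5,fy=5,interpolation=cv2.INTER_CUBIC)[:,:,::-1])
E
```

```text
t 12.07 pos [535.7 -38.6  85.9] rcd [-78.6 -29.9  -4.2] w -0.2 F rcd [-0.92 -0.29 -0.19] turn to square [-0.0001  0.0003  0.0006]
shift tool mm [-0.6 -0.1  0.8]
200 [-80. -35. -43.]
204 [-75. -35. -46.]
208 [-73. -35. -43.]
212 [-73. -34. -34.]
216 [-73. -34. -23.]
220 [-72. -34. -18.]
224 [-70. -34. -16.]
228 [-88. -33.  30.]
232 [-149.  -30.  169.]
236 [-89. -33.  43.]
240 [-89. -33.  47.]
244 [-88. -33.  50.]
248 [-89. -33.  56.]
252 [-88. -33.  58.]
256 [-88. -33.  62.]
```

View pics/w8.png

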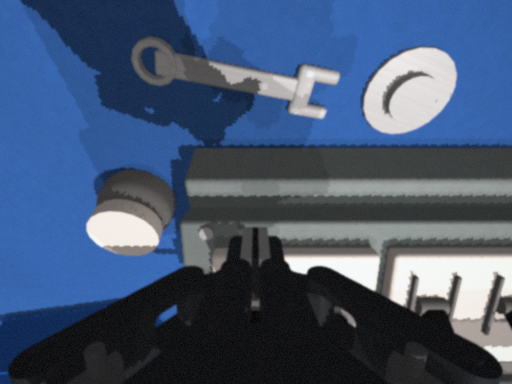

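View pics/s8.png

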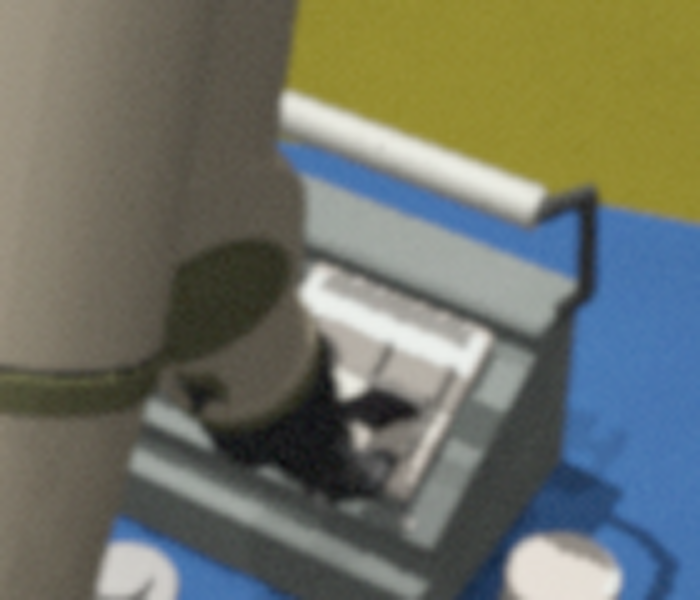

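The fingertip (z≈30) is below the dropped lever, which shows at (385,410) in the side crop. Pushing up-slope.

```bash
python3 -m jog '[[[-0.006,0,0],[0,0,0],0],[[-0.006,0,0],[0,0,0],0],[[-0.005,0,0],[0,0,0],0],[[-0.004,0,0],[0,0,0],0],[[-0.004,0,0],[0,0,0],0],[[-0.004,0,0],[0,0,0],0],[[0,0,0],[0,0,0],0]]'>/dev/null; python3 -c "from h import *;status()"
python3 -m jog '[[[-0.004,0,0],[0,0,0],0],[[-0.004,0,0],[0,0,0],0],[[-0.004,0,0],[0,0,0],0],[[-0.004,0,0],[0,0,0],0],[[0,0,0],[0,0,0],0]]'>/dev/null; python3 -c "from h import *;status()"
```

```text
t 13.05 pos [560.9 -45.2  97.6] rcd [-50.1 -30.1  -4.6] w 0.2 F rcd [-1.81  0.97  0.16] turn to square [-0.     -0.0007  0.0003]
t 13.68 pos [575.9 -49.  104.7] rcd [-33.1 -30.1  -4.7] w -0.1 F rcd [-0.93  0.24 -1.52] turn to square [-0.0003  0.0008 -0.    ]
```

```bash
python3 -m jog '[[[-0.004,0,0],[0,0,0],0],[[-0.004,0,0],[0,0,0],0],[[-0.003,0,0],[0,0,0],0],[[0,0,0],[0,0,0],0]]'>/dev/null; python3 -c "from h import *;status()"
python3 - <<'E'
from h import *
from plant import capture
p,d=capture("side");cv2.imwrite("pics/s9.png",cv2.resize(p[130:250,190:330],None,fx=5,fy=5,interpolation=cv2.INTER_CUBIC)[:,:,::-1])
E
```

```text
t 14.18 pos [585.2 -51.4 109.3] rcd [-22.4 -30.1  -4.7] w 0.3 F rcd [-0.77 -0.16 -0.24] turn to square [-0.0002  0.0003  0.0001]
```

View pics/s9.png

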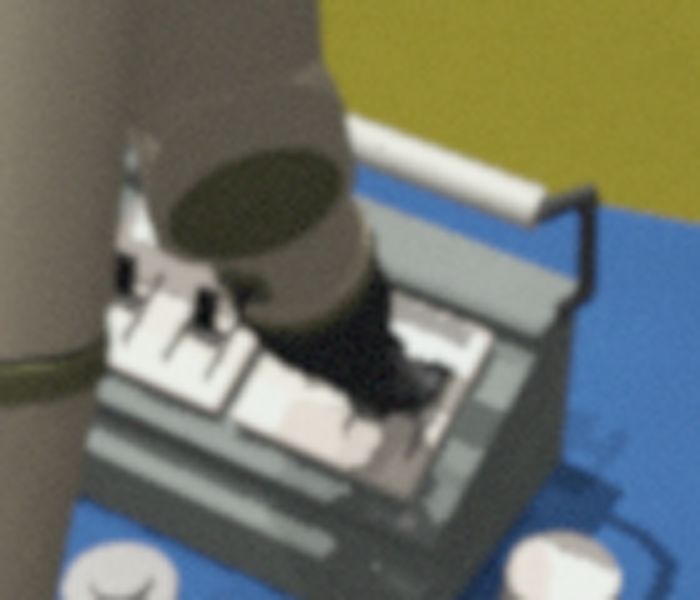

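Run:
```python
from h import *
from plant import capture
status()
p,d=capture("wrist");cv2.imwrite("pics/w9.png",p[:,:,::-1])
p,d=capture("scene");cv2.imwrite("pics/c9.png",cv2.resize(p[140:290,180:340],None,fx=4,fy=4,interpolation=cv2.INTER_CUBIC)[:,:,::-1])
```

```text
t 14.22 pos [585.  -51.3 109.1] rcd [-22.7 -30.1  -4.7] w 0.2 F rcd [-1.35 -0.13 -0.68] turn to square [-0.0002  0.      0.0002]
```

View pics/w9.png

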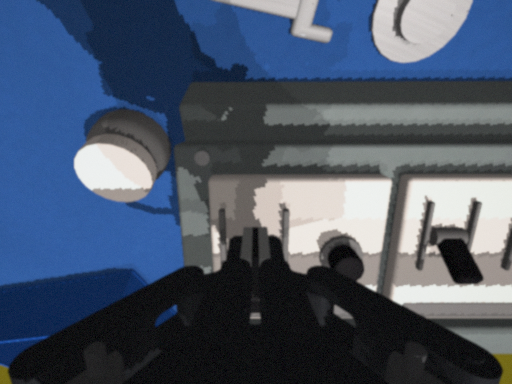

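View pics/c9.png

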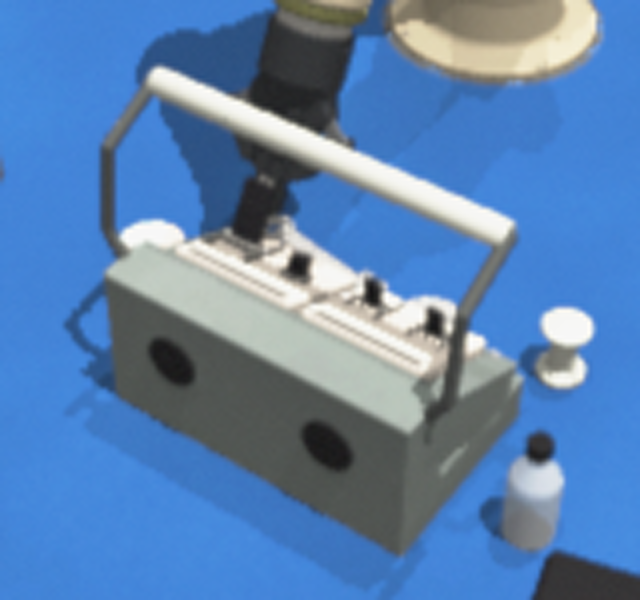

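The scene view shows the lever at (260,207) about upright against the fingers, button and breaker levers undisturbed. Continue.

```bash
python3 -m jog '[[[-0.003,0,0],[0,0,0],0],[[-0.003,0,0],[0,0,0],0],[[0,0,0],[0,0,0],0]]'>/dev/null; python3 -c "from h import *;status()"
python3 -m jog '[[[-0.003,0,0],[0,0,0],0],[[-0.003,0,0],[0,0,0],0],[[0,0,0],[0,0,0],0]]'>/dev/null; python3 -c "from h import *;status()"
python3 -m jog '[[[-0.003,0,0],[0,0,0],0],[[0,0,0],[0,0,0],0]]'>/dev/null; python3 -c "from h import *;status()"
```

```text
t 14.7 pos [590.  -52.6 111.6] rcd [-17.  -30.1  -4.7] w 0.0 F rcd [-2.38  0.3   1.79] turn to square [-0.0001 -0.0004  0.0002]
t 15.07 pos [593.2 -53.3 113.1] rcd [-13.4 -30.1  -4.6] w -0.4 F rcd [-7.63 -0.05  4.64] turn to square [ 0.0005 -0.0042  0.0007]
t 15.32 pos [595.9 -54.  114.3] rcd [-10.3 -30.1  -4.8] w 0.1 F rcd [-8.29  0.08  1.84] turn to square [ 0.0004 -0.0042  0.0007]
```

```bash
python3 -m jog '[[[-0.003,0,0],[0,0,0],0],[[0,0,0],[0,0,0],0]]'>/dev/null; python3 -c "from h import *;status()"
python3 -m jog '[[[-0.003,0,0],[0,0,0],0],[[0,0,0],[0,0,0],0]]'>/dev/null; python3 -c "from h import *;status()"
python3 -m jog '[[[-0.002,0,0],[0,0,0],0],[[0,0,0],[0,0,0],0]]'>/dev/null; python3 -c "from h import *;status()"
```

```text
t 15.57 pos [599.8 -55.  116. ] rcd [ -6.  -30.1  -4.9] w -0.4 F rcd [-4.96 -0.41 -1.02] turn to square [-0.     -0.0022  0.0005]
t 15.82 pos [604.2 -56.2 118.4] rcd [ -0.8 -30.1  -4.7] w 0.1 F rcd [-1.82  0.18  0.61] turn to square [-0.0003  0.0014 -0.    ]
t 16.07 pos [605.4 -56.5 119. ] rcd [  0.5 -30.1  -4.6] w 0.3 F rcd [-3.23 -0.47  0.55] turn to square [-0.0002  0.0004  0.0001]
```

```bash
python3 -m jog '[[[-0.0015,0,0],[0,0,0],0],[[0,0,0],[0,0,0],0]]'>/dev/null; python3 -c "from h import *;status()"
python3 -m jog '[[[-0.0015,0,0],[0,0,0],0],[[0,0,0],[0,0,0],0]]'>/dev/null; python3 -c "from h import *;status()"
python3 - <<'E'
from h import *
from plant import capture
p,d=capture("scene");cv2.imwrite("pics/c10.png",cv2.resize(p[140:290,180:340],None,fx=4,fy=4,interpolation=cv2.INTER_CUBIC)[:,:,::-1])
E
```

```text
t 16.32 pos [605.5 -56.5 119. ] rcd [  0.6 -30.1  -4.7] w -0.3 F rcd [-5.3   0.01  1.53] turn to square [ 0.0002 -0.0019  0.0004]
t 16.57 pos [605.5 -56.5 119. ] rcd [  0.6 -30.1  -4.7] w 0.0 F rcd [-8.68 -0.73  3.56] turn to square [ 0.0005 -0.004   0.0006]
```

View pics/c10.png

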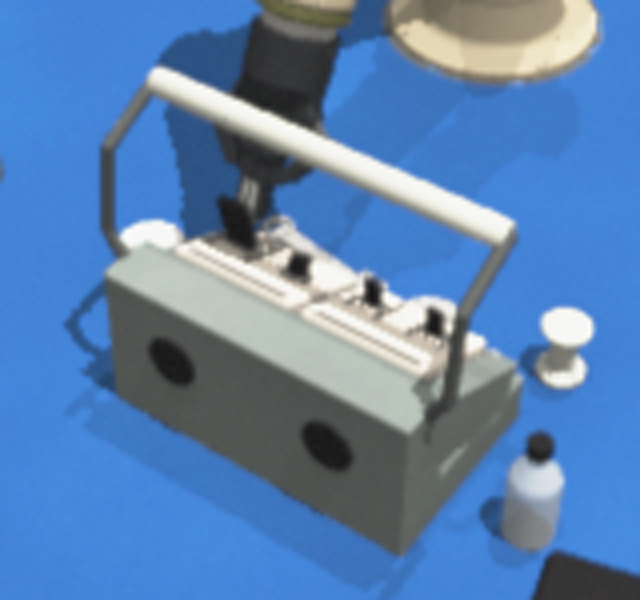

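The position stays at 0.6 while the force rises, so the lever is against its stop, as predicted (x≈0). One small extra push, then back off down-slope and out.

```bash
python3 -m jog '[[[-0.0015,0,0],[0,0,0],0],[[0,0,0],[0,0,0],0]]'>/dev/null; python3 -c "from h import *;status()"
python3 -m jog '[[[0.004,0,0],[0,0,0],0],[[0.006,0,0],[0,0,0],0],[[0.01,0,-0.005],[0,0,0],0],[[0.015,0,-0.02],[0,0,0],0],[[0.015,0,-0.03],[0,0,0],0],[[0.015,0,-0.03],[0,0,0],0],[[0.015,0,-0.03],[0,0,0],0],[[0.015,0,-0.03],[0,0,0],0],[[0,0,-0.02],[0,0,0],0],[[0,0,0],[0,0,0],0],[[0,0,0],[0,0,0],0]]'>/dev/null
python3 - <<'E'
from h import *
status()
from plant import capture,camera_params
c=camera_params("wrist");p,d=capture("wrist");cv2.imwrite("pics/w11.png",p[:,:,::-1])
np.save("pics/w11.npy",d);json.dump({k:np.array(v).tolist() for k,v in c.items()},open("pics/w11.json","w"))
p,d=capture("side");cv2.imwrite("pics/s11.png",p[:,:,::-1])
E
```

```text
t 16.88 pos [605.5 -56.5 119. ] rcd [  0.6 -30.1  -4.7] w 0.2 F rcd [-11.05  -1.02   4.79] turn to square [ 0.0008 -0.0062  0.0008]
t 18.25 pos [469.7 -22.9 222.5] rcd [-82.4 -30.8 148.2] w -0.1 F rcd [-0.68  0.88 -0.63] turn to square [-0.0031  0.0042 -0.0003]
```

View pics/w11.png

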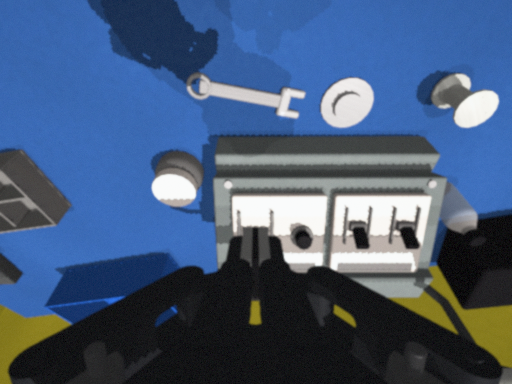

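View pics/s11.png

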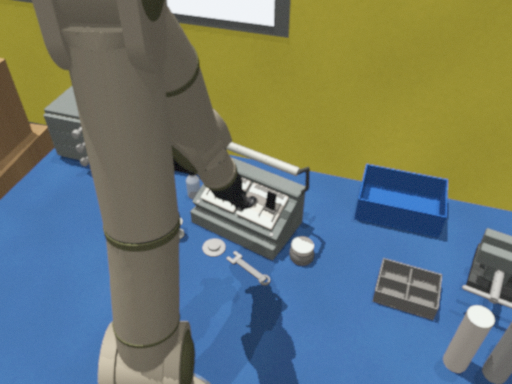

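In the side view the lever is up again at (270,200), where it started; the tools look unmoved. Measuring lever and button numerically.

Run:
```python
from h import *
from plant import capture
p=cv2.imread("pics/s11.png");q=cv2.imread("pics/side0.png")
for n,im in (("now",p),("start",q)):
    m=(cv2.cvtColor(im,cv2.COLOR_BGR2HSV)[185:218,262:285,2]<90).astype(np.uint8); k,l,s,c=cv2.connectedComponentsWithStats(m); i=1+np.argmax(s[1:,4]); print(n,s[i],c[i].round(1))
im,d,c=load("w11")
v,u=np.mgrid[222:250,290:316];Q=rcd(pts(d,c,u.ravel(),v.ravel()));print("button head z",np.percentile(Q[:,2],[50,90,95]).round(1))
s,_=capture("scene"); s0=cv2.imread("pics/scene0.png")
cv2.imwrite("pics/c12.png",np.vstack([cv2.resize(a[140:290,60:420],None,fx=2,fy=2) for a in (s0,s[:,:,::-1])])[:600])
diff=cv2.absdiff(s[:,:,::-1].copy(),s0).max(-1)[140:290,60:420]>60; print(diff.sum())
```

```text
now [  4   7  10  18 136] [ 8.6 15.7]
start [  4   7  10  19 141] [ 8.6 16. ]
button head z [ 2.5 18.9 19.4]
2500
```

View pics/c12.png

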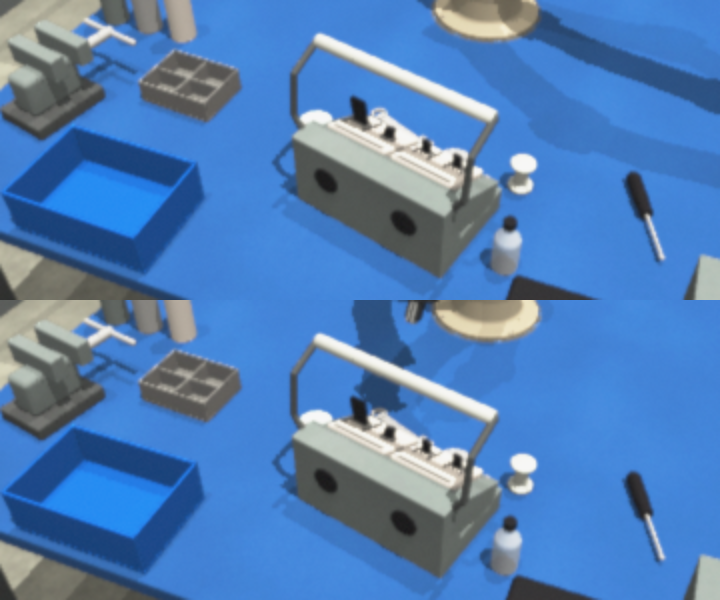

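Before (top) and after (bottom) match: lever up at (358,108) and (358,408), breaker levers, oil, hub and driver all in place. The lever blob is the same as at the start, and the button head is back at about 19 mm. Handing in.

```bash
python3 -c "
from plant import finish_job; print(finish_job())"
```

```text
the job is handed in; nothing more can be done
None
```

I did the trip test and handed the job in at about 18 s of the 48 s allowed; no verdict was reported.

- **Press:** the shut fingertips touched the button by feel, and I pressed it at no more than about 6 N. The wide lever dropped fully, confirmed in the wrist image and by depth at about 35° down-slope.
- **Re-latch:** I backed off, came in below the lever and pushed it up the slope. The most it took was about 8 N on the way and 11 N against its stop, and it stayed up after I withdrew.
- **Last checks, all good:**
  - The lever is in the same place in the side view as at the start, within about 0.3 pixel.
  - The button head is back out at about 19 mm above the plate.
  - The breaker levers look up.
  - The loose parts look unmoved in the camera views. I only compared these by eye.
  - The arm is clear of everything, with no contact force beyond noise.
- **One disagreement:** the reported tool point did not match the real fingertips. By depth the shut fingers end about 35 mm short of it, so I felt for contact from the depth measurement and the force reading instead of the reported height.

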